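Tip the dust cover off the calibration plate and park it

ROBOT

A 6-joint arm with a two-finger parallel gripper is mounted at the origin on the work surface. World frame = base frame: x ahead of the robot, y to its left, z up, the work surface at z = 0. Lengths are in m, angles in rad, forces in N, time in s.
With the tool pointing down it reaches from about 0.375 to 0.925 m from the base axis. Payload 5.7 kg.
Tool frame: the origin (TCP) lies between the finger pads; the fingertips stand 25 mm ahead of it and the grasp point (between the pads) lies 6 mm ahead of it; z points along the fingers, y is the direction in which the jaws open and shut (so a half turn about z gives the same grasp; the last joint's range is limited). The gripper opens to 85 mm and grips with 20 to 120 N. Pads are 22 mm wide; open, the fingers measure 114 mm over their backs; the gripper's body (76 mm by 85 mm) begins 54 mm behind the grasp point. The pads swing forward as they close: fully open they stand 13 mm farther back than shut.
Start: joints at [1.026, 0.359, 1.51, -0, 1.272, -0.115], TCP at [0.25, 0.545, 0.256] pointing down, gripper open.
Joint ranges: [-2.97, 2.97], [-1.01, 2.36], [0.21, 2.38], [-0.96, 4.11], [0.2, 2.71], [-2.98, 2.98]. Speed limits (rad/s): [2.39, 2.39, 3.14, 3.14, 3.14, 3.14].

INTERFACE

Orientations are given as [roll, pitch, yaw] about the fixed x, y, z axes, in that order (R = Rz(yaw) Ry(pitch) Rx(roll)).
In Python, from cell import ctrl, eyes, ticket gives the robot as it stands.
- The arm moves only by the shell command python3 -m handwheel 'ROWS' [FORCE]. ROWS is JSON, a list that holds one entry, the list of rows, each a list of 5 numbers: the shift along the world's x, y, z in mm, then the turn about the world's z in rad, then the finger opening in mm, from 0 to 85.4. A call has 1 to 12 rows; each row shifts and turns the pose as measured when the row begins; what a row does not reach is not made up. A row lasts 1/10 s, in which the tool goes at most 50 mm and 8.59 degrees, less where a joint would pass 70% of its speed; a pose out of reach is approached as far as the arm can. A call with a gripper value outside its range is refused whole. The fingers move at their own pace and stop on an object; FORCE is the grip in N (left out, the last holds). Time passes only in rows, so rows that do not move let the fingers close. It gives the time, the measured TCP pose, the force and the opening at its end, in the units of the state.
- ctrl.get_obs(): the state, without advancing time (a new reading comes with each control period).
- eyes.grab_frame(name): name is "scene" or "side" or "wrist"; returns a dict with "image" (420x560x3 uint8, blue, green, red), "intrinsics" (3x3 intrinsics, pixels), "world_from_camera" (4x4, takes a point from camera to world coordinates); the wrist camera has in their place "tool_from_camera" (4x4, takes a point from camera to tool coordinates, whose origin is the TCP and whose axes are the flange's). Camera axes: x right, y up, looking along -z (the intrinsics and any distortion apply to the point x, -y, -z); pixel columns grow to the right and rows downward; lengths in m; the calibration is good to about 2 mm. A picture is of the moment at which its call begins: read the wrist's pose just before it. There is no depth.
- ticket.close_job(): hands the job in, once; it reports no verdict.
The state is a dict: "time_s": time; "joints": joint angles; "joint_vel": joint speeds; "tau": joint torques, N m; "tcp_pos": TCP position; "orientation": TCP orientation; "contact_force": force on the tool from outside, world axes, zero at the start; "ft_torque": the same for the moment, N m; "opening": finger opening in m.
Only numpy, scipy, OpenCV 4.12 (cv2) and the standard library are available. Lean on these libraries where they do the work, as an engineer would, in place of code of your own. Each camera call takes 0.05 s, during which the arm holds its last target. There are 200 camera calls.

TASK

Uncover the calibration plate for the scanner: get your fingertips under the blue front lip of the loose grey cover, tip the cover up and over backwards about its rear edge, and leave it standing in the trough behind the case, leaning back on the two blue prongs and clear of the case. Touch nothing of the white plate inside, do not force or jam anything, and leave the lens cap, the gauge box and the sticker roll where they are.

Things in the scene. Friction and masses are not known exactly. Their poses are not given: they have to be found in the camera images.
- case: Black open-topped case, fixed to the table, 140 (x) x 110 (y) x 50 mm high, walls 5 mm, closed by the cover at the start. Origin: centre of its underside, on the table. Its -x side is the front, which faces away from the robot and to the robot's right; x points from front to rear.
- plate: White calibration plate with black dots, 116 x 86 x 12 mm, lying fixed inside the case; its top is 16 mm below the case's rim (34 mm above the table). Delicate: must not be touched. Origin: centre of its underside; axes as the case's.
- rest: Aluminium rest fixed just behind the case, parallel to it: a trough 138 mm wide (see trough) and behind it two blue prongs, 16 mm wide at y = +-40 mm, rising from x = +9 mm at the trough floor, leaning back 12 degrees, ending about 140 mm over the table. End cheeks at y = +-64 mm are 62 mm high. Origin on the table, 85 mm behind the case's origin, axes as the case's.
- cover: Loose grey cover plate, 180 (x) x 120 (y) x 6 mm, 0.2 to 0.5 kg. Lies level on the case's rim, underside 50 mm over the table; the lip overhangs the case's front by 24 mm, the rear the trough's front wall by 11 mm. Side skirts hang 10 mm down outside the case. Origin: centre of underside; z out of its top, x to the rear. Parked, it has turned about 103 to 110 degrees, z pointing back.
- cover_lip (a point): Middle of the bottom front edge of the cover's blue-topped lip (full width, 6 mm thick), 90 mm in front of the cover's origin; axes as the cover's.
- cover_rear (a point): Middle of the bottom rear edge of the cover, 90 mm behind the cover's origin; axes as the cover's.
- trough (a point): Middle of the trough's floor, 45 mm above the table; axes as the rest's. Here the floor runs from x = -10 to +9 mm; the trough's front wall (x = -14 to -10 mm) is 50 mm high over the table, level with the case's rim.
- lens_cap: Bystander: round black lens cap, 68 mm across, 15 mm high, loose on the table beside the case. Origin: centre of its underside.
- gauge_box: Bystander: small black box with a paper label, 100 x 45 x 26 mm, loose on the table beside the case. Origin: centre of its underside, x along its length.
- sticker_roll: Bystander: roll of paper stickers lying flat, 84 mm across, 22 mm high, hole 52 mm, loose on the table beside the case or the rest. Origin: centre of its underside.
There are look-alikes about, which are no part of the job. There is more than one size of the cover; the one meant has the size given above.

How it is judged:
On the way:
1. the cover is tipped up by more than 35 degrees with its rear edge still at the trough (angle between cover's own z axis and vertical above 0.61 rad and distance between cover_rear and trough below 0.03 m), for 0.05 s.
At the end, for the whole second after the job is handed in: The cover stands at rest on its rear edge in the trough (edge within the trough and within 20 mm of its middle sideways), leaning back on the prongs: turned by 95 to 120 degrees from lying. It bears on the rest (over 0.5 N) and not on the case (under 0.1 N) (angle between cover's own z axis and vertical between 1.66 and 2.1 rad and x of cover_rear in the frame of rest between -0.013 and 0.014 m and y of cover_rear in the frame of rest between -0.02 and 0.02 m and z of cover_rear in the frame of rest between 0.038 and 0.06 m and contact force between cover and rest above 0.5 N and contact force between cover and case below 0.1 N and linear speed of cover below 0.02 m/s and angular speed of cover below 0.1 rad/s); the robot touches nothing.
It fails at once if the calibration plate is touched by the robot or the cover (contact force between any of the arm, the fingers, cover and plate above 0.5 N).
It fails at once if the case or the rest is pushed by the robot with more than 25 N (contact force between any of the arm, the fingers and case above 25 N or contact force between any of the arm, the fingers and rest above 25 N).
It fails at once if the cover is forced: pushed by the robot with more than 25 N (contact force between any of the arm, the fingers and cover above 25 N).
It fails at once if a bystander is moved by more than 15 mm (distance of any of lens_cap, gauge_box, sticker_roll from where it was at the start of the episode above 0.015 m).
It also fails if it takes over 43 s, if anything falls off the work surface, if the arm or the gripper's body presses on something with over 40 N, if the wrist force passes 120 N, or if a joint passes its speed limit or range.

## Working session

There is one attempt and no reset: what is moved stays moved. The work goes in short steps, Python scripts to look and compute and a shell command to move; the robot and the scene stay as the last step left them, time stands still between calls to the robot, and variables do not carry over. Pictures are saved under pics/ and viewed, about 8 in all and at most 12, crops included, and the job is handed in when it is done.

```bash
ls; mkdir -p pics
python3 - <<'E'
from cell import ctrl, eyes
import cv2,numpy as np
o=ctrl.get_obs();print({k:np.round(v,3) for k,v in o.items()})
for n in("scene","side"):
    f=eyes.grab_frame(n);cv2.imwrite(f"pics/{n}0.png",f["image"]);np.savez(f"{n}.npz",K=f["intrinsics"],T=f["world_from_camera"]);print(f["intrinsics"],f["world_from_camera"].round(3),[k for k in f])
E
```

```text
pics
{'time_s': np.float64(0.0), 'joints': array([ 1.026,  0.36 ,  1.511,  0.   ,  1.273, -0.115]), 'joint_vel': array([ 0.001,  0.001, -0.001, -0.001, -0.001,  0.   ]), 'tau': array([ 1.0000e-03, -5.2762e+01, -2.7863e+01, -0.0000e+00,  1.3000e-02,
       -0.0000e+00]), 'tcp_pos': array([0.25 , 0.545, 0.255]), 'orientation': array([-3.14 , -0.   ,  2.712]), 'contact_force': array([-0.463,  0.254, -0.062]), 'ft_torque': array([ 0.006,  0.002, -0.016]), 'opening': np.float64(0.086)}
[[458.47229177   0.         280.96913472]
 [  0.         458.47229177 214.51693721]
 [  0.           0.           1.        ]] [[ 0.022 -0.829  0.559  1.1  ]
 [ 1.     0.018 -0.012 -0.006]
 [ 0.     0.56   0.829  0.803]
 [ 0.     0.     0.     1.   ]] ['image', 'intrinsics', 'world_from_camera']
[[508.29100152   0.         286.72931572]
 [  0.         508.29100152 210.83861281]
 [  0.           0.           1.        ]] [[ 0.904  0.225 -0.364  0.118]
 [-0.428  0.473 -0.77  -0.972]
 [-0.001  0.852  0.524  0.745]
 [ 0.     0.     0.     1.   ]] ['image', 'intrinsics', 'world_from_camera']
```

View pics/scene0.png

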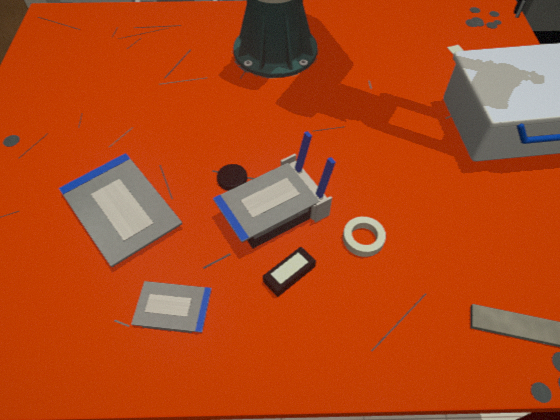

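View pics/side0.png

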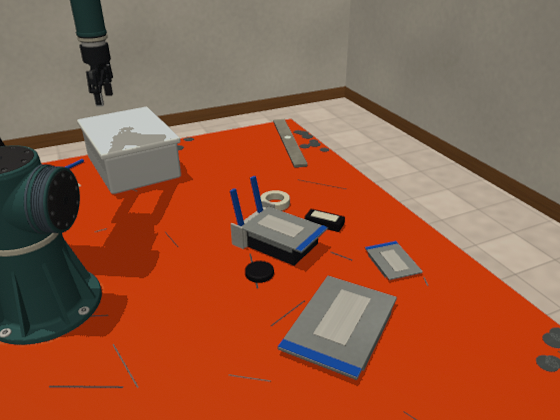

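Candidates in the scene view are the plate at (120,210), flat on the table and larger, the plate at (172,306), flat and smaller, and the one at (268,203), which lies on the black case in front of the blue prongs. The last fits the description. I'll confirm it in an enlarged crop and measure its size.

Run:
```python
import cv2
a=cv2.imread("pics/scene0.png")[125:285,200:400];b=cv2.imread("pics/side0.png")[180:300,215:355]
cv2.imwrite("pics/c1.png",cv2.resize(a,None,fx=3.75,fy=3.75,interpolation=cv2.INTER_CUBIC))
cv2.imwrite("pics/c2.png",cv2.resize(b,None,fx=5,fy=5,interpolation=cv2.INTER_CUBIC))
```

```text
(no output)
```

View pics/c1.png

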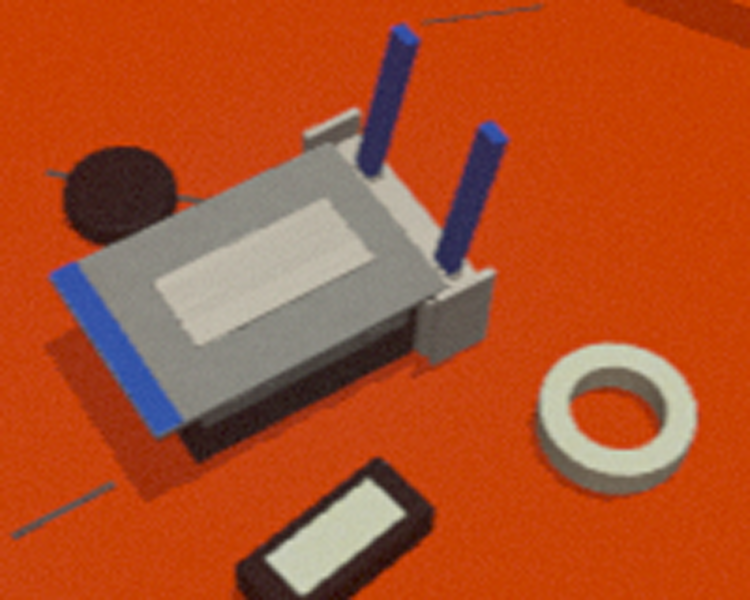

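View pics/c2.png

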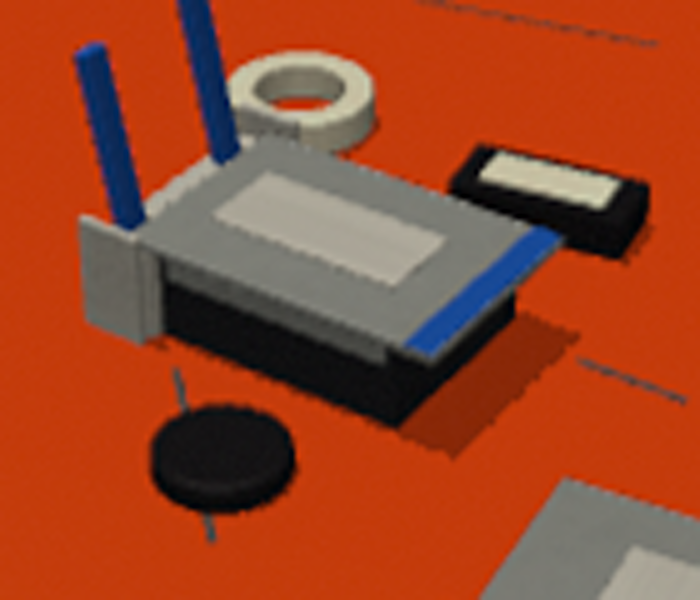

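```bash
cat > h.py <<'E'
import numpy as np
def ray(n,uv,z):
    d=np.load(n+".npz");K,T=d["K"],d["T"]
    p=np.linalg.inv(K)@[uv[0],uv[1],1];v=T[:3,:3]@[p[0],-p[1],-p[2]];o=T[:3,3]
    return o+v*(z-o[2])/v[2]
def crop(n,uv):
    return (200+(uv[0]+.5)/3.75-.5,125+(uv[1]+.5)/3.75-.5) if n=="scene" else (215+(uv[0]+.5)/5-.5,180+(uv[1]+.5)/5-.5)
E
python3 - <<'E'
from h import *
P={}
for n,c in dict(scene=[(50,276),(157,437),(444,288),(328,143)],side=[(424,352),(566,237),(272,137),(138,240)]).items():
    q=np.array([ray(n,crop(n,u),.056) for u in c])[:,:2]
    if n=="side":pass
    print(n,q.round(4).tolist(),"sizes",[round(np.linalg.norm(q[i]-q[i-3]),4) for i in range(4)])
    f=(q[0]+q[1])/2;r=(q[2]+q[3])/2;d=r-f;w=q[0]-q[1]
    print(" front",f.round(4),"rear",r.round(4),"c",q.mean(0).round(4),"yaw",np.arctan2(d[1],d[0]), np.arctan2(w[0],-w[1]))
for n,c,z in [("scene",(120,197),.008),("scene",(335,530),.013),("scene",(617,418),.011),("side",(222,470),.007),("side",(550,205),.013),("scene",(404,35),.14),("scene",(491,132),.14)]:
    print(c,ray(n,crop(n,c),z).round(4))
E
```

```text
scene [[0.5535, -0.131], [0.6551, -0.0709], [0.5659, 0.0801], [0.4634, 0.021]] sizes [np.float64(0.1181), np.float64(0.1753), np.float64(0.1183), np.float64(0.1767)]
 front [ 0.6043 -0.1009] rear [0.5147 0.0505] c [ 0.5595 -0.0252] yaw 2.105239052747213 -1.0370197039900435
side [[0.5486, -0.1274], [0.6545, -0.0716], [0.5621, 0.0776], [0.4635, 0.0163]] sizes [np.float64(0.1197), np.float64(0.1755), np.float64(0.1161), np.float64(0.1671)]
 front [ 0.6016 -0.0995] rear [0.5128 0.0469] c [ 0.5572 -0.0263] yaw 2.1156943760684737 -1.0858884724477074
(120, 197) [ 0.4615 -0.1012  0.008 ]
(335, 530) [0.6872 0.0186 0.013 ]
(617, 418) [0.6218 0.1726 0.011 ]
(222, 470) [ 0.4538 -0.1099  0.007 ]
(550, 205) [0.6955 0.0153 0.013 ]
(404, 35) [0.4614 0.0603 0.14  ]
(491, 132) [0.5295 0.1006 0.14  ]
```

The crop and measurement confirm it. The plate on the case measures about 177 x 118 mm, so it is the 180 x 120 cover, at yaw ≈ 2.107. Its front edge centre is near (0.603, -0.100), and the prongs are 79 mm apart on the same axes.

The moves only allow a vertical tool. So I'll open the fingers side by side along the lip, push the cover back gently against the prongs, and lift it by the lip edge. First I approach a point about 60 mm in front of the lip.

```bash
python3 -m handwheel '[[[24,-43.5,0,-0.038,60],[24,-43.5,0,-0.038,60],[24,-43.5,0,-0.038,60],[24,-43.5,0,-0.038,60],[24,-43.5,0,-0.038,60],[24,-43.5,0,-0.038,60],[24,-43.5,0,-0.038,60],[24,-43.5,0,-0.038,60],[24,-43.5,0,-0.038,60],[24,-43.5,0,-0.038,60],[24,-43.5,0,-0.038,60],[24,-43.5,0,-0.038,60]]]'
python3 - <<'E'
from h import *
for p in [(180,222),(112,264),(62,190),(127,156)]: print(ray("scene",p,.008).round(3))
E
```

```text
time_s: 1.3
tcp_pos: [0.5333, 0.0188, 0.2524]
orientation: [-3.139, -0.004, 2.248]
contact_force: [-0.0, 0.6, -0.0]
opening: 0.0598
[ 0.578 -0.203  0.008]
[ 0.673 -0.326  0.008]
[ 0.489 -0.468  0.008]
[ 0.394 -0.343  0.008]
```

```bash
python3 -m handwheel '[[[20,-36,0,-0.028,60],[20,-36,0,-0.028,60],[20,-36,0,-0.028,60],[20,-36,0,-0.028,60],[20,-30,-5,-0.028,60],[0,0,-30,0,60],[0,0,-40,0,60],[0,0,-40,0,60],[0,0,0,0,60]]]'
```

```text
time_s: 2.2
tcp_pos: [0.6385, -0.1728, 0.1318]
orientation: [-3.14, -0.001, 2.091]
contact_force: [-1.0, 0.2, 0.2]
opening: 0.0604
```

```bash
python3 -m handwheel '[[[0,0,-40,0.016,60],[6,3,-40,0,60],[-10,17,-2,0,60],[-10,17,0,0,60],[0,0,0,0,60]]]'
python3 - <<'E'
from cell import ctrl, eyes
import cv2,numpy as np
a=eyes.grab_frame("scene")["image"][125:285,200:400];b=eyes.grab_frame("side")["image"][180:300,215:355]
cv2.imwrite("pics/d.png",np.hstack([cv2.resize(a,(400,320),interpolation=2),cv2.resize(b,(373,320),interpolation=2)]))
E
```

```text
time_s: 2.7
tcp_pos: [0.6275, -0.1363, 0.0524]
orientation: [3.141, 0.002, 2.107]
contact_force: [0.2, -0.1, -0.0]
opening: 0.06
```

View pics/d.png

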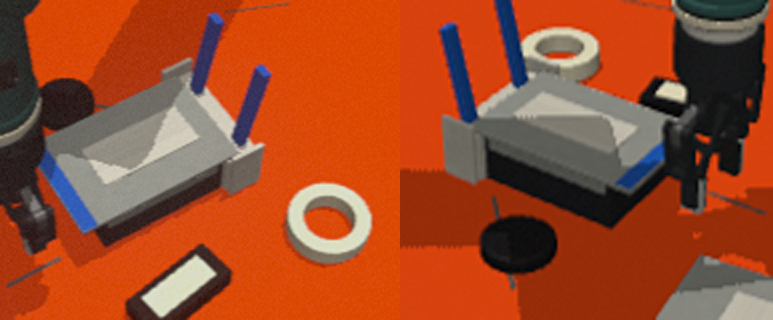

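The fingers stand just in front of the blue lip, at about (30,215) in the scene crop and (705,170) in the side crop. The bystanders have not moved. I'll advance slowly.

```bash
python3 -m handwheel '[[[-5,8.5,0,0,60],[-5,8.5,0,0,60],[0,0,0,0,60]]]'
python3 -m handwheel '[[[-1,1.7,0,0,60],[-1,1.7,0,0,60],[-1,1.7,0,0,60]]]'
python3 -m handwheel '[[[-1,1.7,0,0,60],[-1,1.7,0,0,60],[-1,1.7,0,0,60]]]'
python3 -m handwheel '[[[-1,1.7,0,0,60],[-1,1.7,0,0,60],[-1,1.7,0,0,60]]]'
```

```text
time_s: 3.1
tcp_pos: [0.6227, -0.1226, 0.0566]
orientation: [3.134, 0.012, 2.106]
contact_force: [0.4, 0.3, -0.0]
opening: 0.0599
time_s: 3.4
tcp_pos: [0.6203, -0.1177, 0.0574]
orientation: [3.133, 0.013, 2.106]
contact_force: [-1.1, 0.1, -0.3]
opening: 0.06
time_s: 3.7
tcp_pos: [0.617, -0.1124, 0.0572]
orientation: [3.133, 0.013, 2.105]
contact_force: [-0.5, 1.4, -0.3]
opening: 0.0597
time_s: 4.0
tcp_pos: [0.6141, -0.1072, 0.0571]
orientation: [3.133, 0.014, 2.105]
contact_force: [-0.3, -1.5, -0.6]
opening: 0.0601
```

```bash
python3 -m handwheel '[[[0,0,-7,0,60],[0,0,0,0,60]]]'
for i in 1; do python3 -m handwheel '[[[-1,1.7,0,0,60],[-1,1.7,0,0,60]]]'; python3 -m handwheel '[[[-1,1.7,0,0,60],[-1,1.7,0,0,60]]]'; python3 -m handwheel '[[[-1,1.7,0,0,60],[-1,1.7,0,0,60]]]'; python3 -m handwheel '[[[-1,1.7,0,0,60],[-1,1.7,0,0,60]]]'; done
```

```text
time_s: 4.2
tcp_pos: [0.6144, -0.1071, 0.0498]
orientation: [3.132, 0.014, 2.106]
contact_force: [0.1, 0.1, 0.3]
opening: 0.0597
time_s: 4.4
tcp_pos: [0.6136, -0.1048, 0.05]
orientation: [3.131, 0.017, 2.106]
contact_force: [0.9, -2.0, -0.1]
opening: 0.0597
time_s: 4.6
tcp_pos: [0.6116, -0.1014, 0.05]
orientation: [3.131, 0.017, 2.106]
contact_force: [1.8, -1.8, -0.6]
opening: 0.0599
time_s: 4.8
tcp_pos: [0.6116, -0.1004, 0.0507]
orientation: [3.13, 0.024, 2.107]
contact_force: [2.4, -10.6, -1.5]
opening: 0.0601
time_s: 5.0
tcp_pos: [0.6119, -0.1003, 0.0516]
orientation: [3.129, 0.031, 2.109]
contact_force: [2.1, -9.0, -1.0]
opening: 0.0599
```

```bash
python3 -m handwheel '[[[-1,1.7,2,0,60],[-1,1.7,2,0,60]]]'; python3 -m handwheel '[[[-1,1.7,3,0,60],[-1,1.7,3,0,60]]]'
python3 - <<'E'
from cell import ctrl, eyes
import cv2,numpy as np
a=eyes.grab_frame("scene")["image"][125:285,200:400];b=eyes.grab_frame("side")["image"][180:300,215:355]
cv2.imwrite("pics/e.png",np.hstack([cv2.resize(a,(400,320),interpolation=2),cv2.resize(b,(373,320),interpolation=2)]))
E
```

```text
time_s: 5.2
tcp_pos: [0.6122, -0.1001, 0.0564]
orientation: [3.127, 0.038, 2.11]
contact_force: [1.8, -9.0, -2.3]
opening: 0.0599
time_s: 5.4
tcp_pos: [0.6122, -0.0997, 0.0633]
orientation: [3.126, 0.045, 2.111]
contact_force: [2.3, -7.7, -1.4]
opening: 0.0598
```

View pics/e.png

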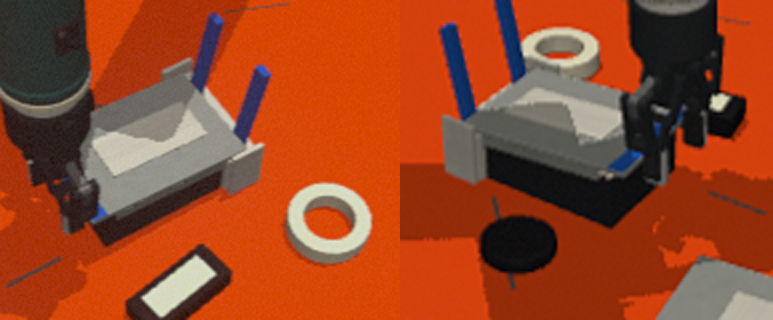

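Run:
```python
from cell import eyes
import cv2,numpy as np
b=eyes.grab_frame("side")["image"]; cv2.imwrite("pics/f_full.png",b)
a=cv2.imread("pics/side0.png")
cv2.imwrite("pics/f.png",np.hstack([cv2.resize(x[205:265,240:335],(400,253),interpolation=2) for x in (a,b)]))
```

```text
(no output)
```

View pics/f.png

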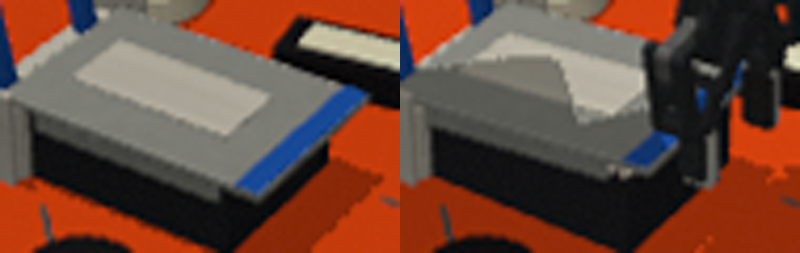

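The lip corner has moved from (255,197) to (238,172) in the crop. Beyond the slide back, that is about 10 mm of lift, so friction carries it and the force stays around 8 N. I'll continue along the arc.

```bash
python3 -m handwheel '[[[-1.1,1.9,5,0,60],[-1.1,1.9,5,0,60]]]'; python3 -m handwheel '[[[-1.2,2.1,6,0,60],[-1.2,2.1,6,0,60]]]';python3 -m handwheel '[[[-1.3,2.3,6,0,60],[-1.3,2.3,6,0,60]]]'
```

```text
time_s: 5.75
tcp_pos: [0.6118, -0.0987, 0.074]
orientation: [3.125, 0.051, 2.113]
contact_force: [2.6, -7.7, -0.8]
opening: 0.06
time_s: 5.95
tcp_pos: [0.6109, -0.0968, 0.0869]
orientation: [3.124, 0.056, 2.113]
contact_force: [1.9, -6.3, -0.6]
opening: 0.0601
time_s: 6.15
tcp_pos: [0.6094, -0.0943, 0.1001]
orientation: [3.124, 0.061, 2.114]
contact_force: [1.4, -5.8, -0.8]
opening: 0.0597
```

```bash
python3 -m handwheel '[[[-1.7,2.9,6,0,60],[-1.8,3.1,6,0,60],[-1.9,3.3,6,0,60]]]'; python3 -m handwheel '[[[-2.1,3.6,6,0,60],[-2.2,3.8,6,0,60],[-2.3,4,6,0,60]]]';python3 - <<'E'
from cell import eyes
import cv2
b=eyes.grab_frame("side")["image"]; cv2.imwrite("pics/g.png",cv2.resize(b[130:300,190:390],(600,510),interpolation=2))
E
```

```text
time_s: 6.45
tcp_pos: [0.6063, -0.0884, 0.1204]
orientation: [3.123, 0.069, 2.116]
contact_force: [1.3, -6.6, 1.2]
opening: 0.0598
time_s: 6.75
tcp_pos: [0.6015, -0.0803, 0.141]
orientation: [3.122, 0.078, 2.117]
contact_force: [1.0, -6.4, 0.3]
opening: 0.06
```

View pics/g.png

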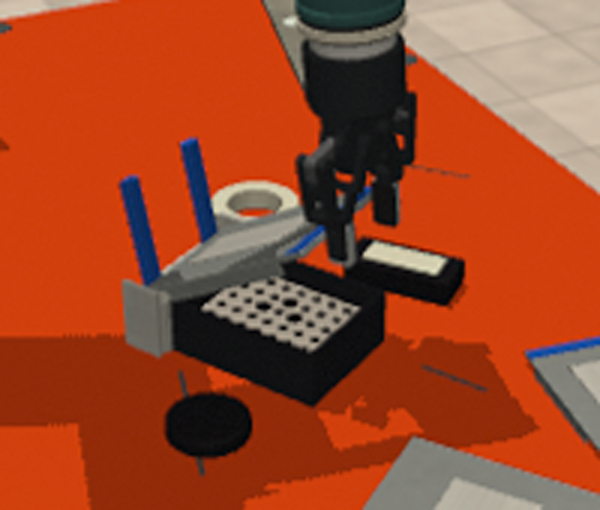

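The cover is tipped about 29° and follows the arc. The blue lip is on the fingers around (335,235), the white plate is clear, and the force is about 6.5 N. I'll continue.

```bash
python3 -m handwheel '[[[-3,5.2,6,0,60],[-3.2,5.4,6,0,60],[-3.4,5.8,6,0,60]]]'; python3 -m handwheel '[[[-3.5,6,5.5,0,60],[-3.6,6.2,5.5,0,60],[-3.7,6.4,5.5,0,60]]]'; python3 -m handwheel '[[[-3.8,6.6,5,0,60],[-3.9,6.7,5,0,60],[-4,6.8,5,0,60]]]'
```

```text
time_s: 7.1
tcp_pos: [0.5947, -0.0664, 0.1623]
orientation: [3.119, 0.087, 2.117]
contact_force: [2.0, -6.7, 3.5]
opening: 0.0597
time_s: 7.4
tcp_pos: [0.5859, -0.0509, 0.182]
orientation: [3.117, 0.096, 2.119]
contact_force: [1.0, -5.2, 2.8]
opening: 0.0602
time_s: 7.7
tcp_pos: [0.5743, -0.032, 0.1993]
orientation: [3.117, 0.1, 2.119]
contact_force: [0.4, -3.2, 2.4]
opening: 0.06
```

```bash
python3 -m handwheel '[[[-4,6.8,4,0,60],[-4,6.8,4,0,60],[-4.1,7,3.5,0,60],[-4.1,7,3,0,60]]]'; python3 -m handwheel '[[[-4.2,7.2,2.5,0,60],[-4.2,7.2,2,0,60],[-4.2,7.2,1.5,0,60]]]'; python3 -m handwheel '[[[-4.2,7.2,1,0,60],[-4.2,7.2,0.5,0,60],[-4.2,7.2,0,0,60]]]'
python3 - <<'E'
from cell import eyes
import cv2
b=eyes.grab_frame("side")["image"]; cv2.imwrite("pics/i.png",cv2.resize(b[100:290,170:390],(660,570),interpolation=2))
E
```

```text
time_s: 8.1
tcp_pos: [0.5558, -0.0011, 0.2145]
orientation: [3.117, 0.098, 2.118]
contact_force: [0.6, -1.1, 0.4]
opening: 0.0602
time_s: 8.4
tcp_pos: [0.5407, 0.0236, 0.2201]
orientation: [3.119, 0.095, 2.119]
contact_force: [-0.5, -0.6, -0.5]
opening: 0.0598
time_s: 8.7
tcp_pos: [0.5261, 0.0476, 0.2212]
orientation: [3.12, 0.093, 2.119]
contact_force: [-0.3, 0.4, -0.2]
opening: 0.0601
```

View pics/i.png

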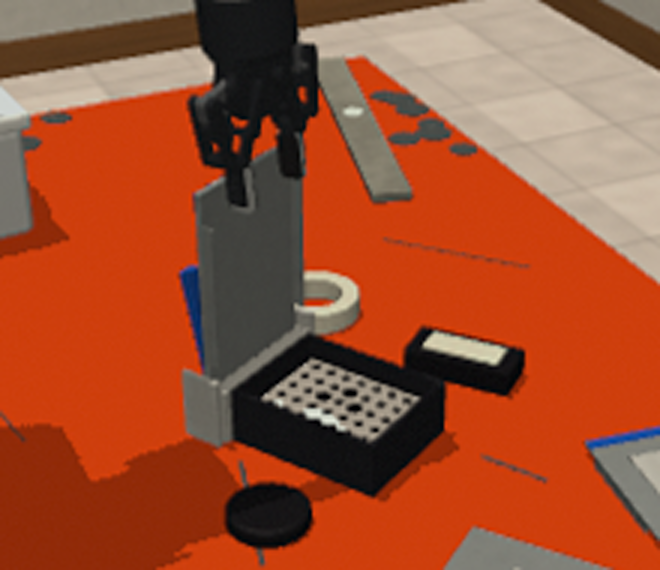

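The cover stands nearly upright at about 87°, with the fingers near its top at (240,190) and the trough and case below it clear. I'll push it gently over to the prongs.

```bash
python3 -m handwheel '[[[-2.5,4.3,0,0,60],[-2.5,4.3,0,0,60],[-2.5,4.3,0,0,60]]]'; python3 -m handwheel '[[[-2,3.4,0,0,60],[-2,3.4,0,0,60],[-2,3.4,0,0,60]]]'; python3 -m handwheel '[[[-2,3.4,0,0,60],[-2,3.4,0,0,60],[-2,3.4,0,0,60]]]'; python3 -m handwheel '[[[-1.5,2.6,0,0,60],[-1.5,2.6,0,0,60]]]'
```

```text
time_s: 9.05
tcp_pos: [0.5169, 0.0624, 0.2207]
orientation: [3.121, 0.092, 2.12]
contact_force: [0.4, -0.1, 0.0]
opening: 0.0602
time_s: 9.35
tcp_pos: [0.5104, 0.0734, 0.2206]
orientation: [3.121, 0.092, 2.119]
contact_force: [-0.1, -0.8, -0.4]
opening: 0.0601
time_s: 9.65
tcp_pos: [0.5042, 0.0841, 0.2206]
orientation: [3.121, 0.092, 2.119]
contact_force: [-0.1, -2.0, -0.8]
opening: 0.0602
time_s: 9.85
tcp_pos: [0.5025, 0.0871, 0.2208]
orientation: [3.122, 0.099, 2.12]
contact_force: [8.9, -15.4, -7.4]
opening: 0.0595
```

The cover is against the prongs. I'll back straight off.

```bash
python3 -m handwheel '[[[2.5,-4.3,0,0,60],[5,-8.6,0,0,60],[10,-17,0,0,60],[15,-26,0,0,60],[20,-34,0,0,60],[20,-34,20,0,60],[0,0,0,0,60],[0,0,0,0,60]]]'
python3 - <<'E'
from cell import eyes
import cv2,numpy as np
b=eyes.grab_frame("side")["image"];a=eyes.grab_frame("scene")["image"]
cv2.imwrite("pics/j.png",np.hstack([cv2.resize(b[110:290,190:350],(400,450),interpolation=2),cv2.resize(a[90:270,220:380],(400,450),interpolation=2)]))
E
```

```text
time_s: 10.65
tcp_pos: [0.5775, -0.0423, 0.2409]
orientation: [3.121, 0.096, 2.121]
contact_force: [-0.8, 0.3, 0.0]
opening: 0.0598
```

View pics/j.png

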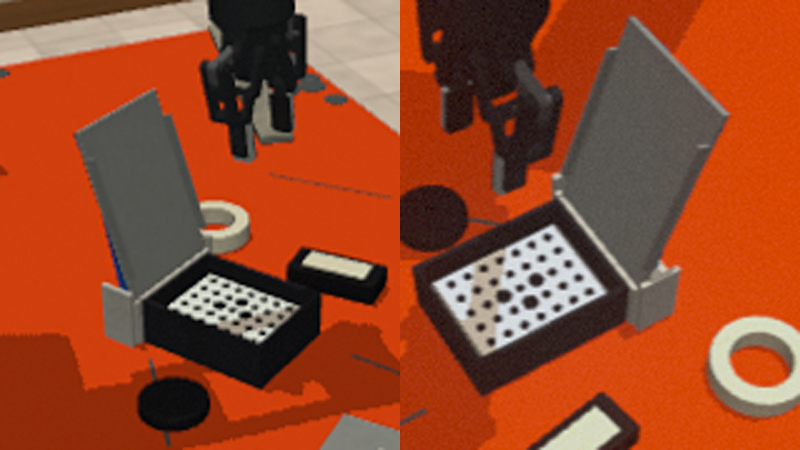

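The cover leans back on the prongs in both views, the plate is uncovered, and the bystanders are in place. I'll check the angle by triangulating the lip corners.

Run:
```python
from h import *
import cv2
def P(n):
    d=np.load(n+".npz");T=d["T"].copy();T[:3,1:3]*=-1
    return d["K"]@np.linalg.inv(T)[:3]
s=[(634,17),(727,114)];q=[(77,135),(154,92)]
S=np.array([(220+(u-400)/2.5-.3,90+v/2.5-.3) for u,v in s],float);Q=np.array([(190+u/2.5-.3,110+v/2.5-.3) for u,v in q],float)
X=cv2.triangulatePoints(P("scene"),P("side"),S.T.copy(),Q.T.copy());X=(X[:3]/X[3]).T;print(X.round(4),np.linalg.norm(X[0]-X[1]))
c=2.107;ex=np.array([np.cos(c),np.sin(c)]);ey=np.array([-ex[1],ex[0]])
rest=np.array([.603,-.1])+ex*.093  # lip edge ->cover centre 90, rest origin: cover rear at rest x=-3 => 183
rest=np.array([.603,-.1])+ex*.183
m=X.mean(0);d=m[:2]-rest;print("lip in rest frame x,y,z",d@ex,d@ey,m[2],"angle if rear at x=3,z=45:",90+np.degrees(np.arctan2(d@ex-.003,m[2]-.045)))
w=X[1]-X[0];print("edge yaw",np.arctan2(w[0],-w[1]),"edge slope deg",np.degrees(np.arcsin(w[2]/np.linalg.norm(w))))
for n,p in [("scene",(220+34/2.5,90+218/2.5)),("scene",(220+(760-400)/2.5,90+367/2.5))]: print(ray(n,p,.01).round(3))
```

```text
[[0.4366 0.0689 0.213 ]
 [0.5381 0.1278 0.2133]] 0.1173978993672351
lip in rest frame x,y,z 0.04656452958681097 -0.0019234739459230085 0.21316177344595674 angle if rear at x=3,z=45: 104.52392949039574
edge yaw 2.0967660019677563 edge slope deg 0.16791055231865906
[ 0.463 -0.097  0.01 ]
[0.623 0.172 0.01 ]
```

All consistent: about 104.5°, edge level, sideways offset 2 mm, bystanders unmoved. Handing in.

```bash
python3 -c "
from cell import ticket,ctrl
print(ctrl.get_obs()['contact_force'],ticket.close_job())"
```

```text
the job is handed in; nothing more can be done
[ 0.20457275 -0.753738    0.46349868] None
```

The cover is parked in the trough, leaning back on the two blue prongs, and the job was handed in at about 11 s of the 43 s allowed. No verdict was reported.

**Method:** The fingers did not go under the lip as you asked. The moves keep the tool vertical, so I set the open fingers against the lip's front edge. I slid the cover back about 7 mm until it met resistance, taken to be the prongs. I then lifted the lip by friction along its arc about the rear edge, pushed it gently past vertical onto the prongs, and backed away.

**Last checks:**
- **Cover:** Triangulating the lip corners puts it at about 104.5°, with its edge level and about 2 mm off centre sideways. The angle assumes the rear edge sits on the trough floor; I did not measure that edge directly.
- **Forces:** The highest wrist reading was about 19 N, when the cover met the prongs. Readings came only at the end of each call, so short peaks in between were not seen. It was under 1 N at hand-in.
- **Surroundings:** The lens cap and sticker roll measured within about 2 mm of where they started. I checked the gauge box by eye only, and it looked unmoved. The plate looked untouched, and the fingers were clear of everything.

**Disagreements:** The cover slid back about 7 mm instead of the roughly 13 mm I expected before stopping. The tool also drifted about 5° from vertical while pushing. Neither caused a problem that I saw.

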